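# Take the dust-pickup roller out of its bench stand

## Robot

A 6-joint arm with a two-finger parallel gripper is mounted at the origin on the work surface. World frame = base frame: x ahead of the robot, y to its left, z up, the work surface at z = 0. Lengths are in m, angles in rad, forces in N, time in s.
With the tool pointing down it reaches from about 0.25 to 0.775 m from the base axis. Payload 4 kg.
Tool frame: the origin (TCP) lies midway between the tips of the shut fingers; the grasp point (between the pads) lies 19 mm behind it; z points along the fingers, y is the line along which they close (so a half turn about z gives the same grasp; the last joint's range is limited). The gripper opens to 94 mm and grips with 3 to 60 N. Pads are 16 mm wide; open, the fingers measure 119 mm over their backs; the gripper's body (75 mm by 177 mm) begins 78 mm behind the grasp point.
Start: joints at [-1.368, 0.087, 1.371, -0, 1.684, -0.103], TCP at [0.166, -0.525, 0.206] pointing down, gripper open.
Joint ranges: [-3.1, 3.1], [-0.76, 2.03], [0.27, 2.55], [-1.08, 4.22], [0.17, 2.65], [-2.57, 2.57]. Speed limits (rad/s): [2.79, 2.79, 3.14, 3.14, 3.14, 3.14].

## Interface

Orientations are given as [roll, pitch, yaw] about the fixed x, y, z axes, in that order (R = Rz(yaw) Ry(pitch) Rx(roll)).
In Python, from bench import get_obs, snapshot, close_job gives the robot as it stands. The module is installed in compiled form; this text tells all that it offers.
- The arm moves only by the tool drive_tool, never from a script. Its argument "commands" is a list of rows, each a list of 6 numbers: the shift along the tool's x, y, z in units of 0.04 m (1.0 is 0.04 m), then the turn, a rotation vector about the tool's x, y, z in units of 0.1 rad (1.0 is 0.1 rad). In form: [[dx, dy, dz, wx, wy, wz], ...]. A call has 1 to 20 rows; each row shifts and turns the commanded pose from where the row before left it, along the tool's axes as they then stand; what a row does not reach is not made up. A row lasts 1/8 s, in which the tool goes at most 62.5 mm and 10.7 degrees, less where a joint would pass 70% of its speed; a pose out of reach is approached as far as the arm can. A call with a number of a shift or a turn outside -1 to 1 is refused whole. A call with a gripper value outside its range is refused whole. "gripper" is the closure, from 0 (fully open) to 1 (shut), set as the call begins (left out, the last holds). The fingers move at their own pace and stop on an object; the grip force is fixed at half the most. Time passes only in rows, so rows that do not move let the fingers close. It gives the time, the measured TCP pose, the force, the opening and the grip force at its end, in the units of the state.
- get_obs(): the state, without advancing time (a new reading comes with each control period).
- snapshot(name): name is "scene" or "top"; returns a dict with "image" (384x512x3 uint8, blue, green, red), "range_z" (384x512 float32, m along the optical axis (not along the pixel's ray), 0 where there is no reading), "fx", "fy", "cx", "cy" (pixels), "rvec" (rotation vector, rad) and "tvec" (3), from world to camera coordinates, as OpenCV has them. Camera axes: x right, y down, z forward; pixel columns grow to the right and rows downward; lengths in m; the calibration is good to about 2 mm. A picture is of the moment at which its call begins.
- close_job(): hands the job in; it is judged then, once.
The state is a dict: "time": time; "joint_positions": joint angles; "qvel": joint speeds; "joint_torque": joint torques, N m; "tool_pos": TCP position; "ee_rot": TCP orientation; "wrist_force": force on the tool from outside, world axes, zero at the start; "wrist_torque": the same for the moment, N m; "width": finger opening in m; "finger_force": force on a finger pad.
Only numpy, scipy, OpenCV 4.12 (cv2) and the standard library are available. Lean on these libraries where they do the work, as an engineer would, in place of code of your own. Each camera call takes 0.05 s, during which the arm holds its last target. There are 200 camera calls.

## Task

The dust-pickup roller in the bench stand is due for washing. Swing the stand's yellow dust cover fully aside and flip the red cam lever fully open; only then take the blue roller, draw it forward along its slots, lower it out of their open lower ends, and lay it in the two-post cradle with its axle in both V notches. Do not drop the roller, leave the cover and the lever open, and do not disturb the lamp, bottle and spool on the bench.

Things in the scene. Friction and masses are not known exactly. Their poses are not given: they have to be found in the camera images.
- stand: Grey roller stand, fixed. Origin on the bench (z 0); mm: x to its rear, y along the axle, front (-x) faces the robot. Base x -30 to 105, y +-75, 10 thick. Two cheek plates, |y| 50 to 58, x -36 to 92, z 93 to 149, on rear legs x 60 to 92; a low rear beam (below z 45) joins them, so between the cheeks it is open above, in front and below. Each cheek has the same L slot.
- slot_seat (a point): Centre of the seated axle, stand (12, 0, 115) mm; axes as the stand's. From here each slot runs level to the front as far as x -16, then turns down. The axle lies in a shallow pocket: the ledge ahead (x -8 to 6) is 3 mm higher, so raise the axle 3 mm or more to draw it forward; the slot's roof allows 7 mm.
- cam_lever (a joint): Cam lever (rad) outside the stand's +y cheek, turning about the stand's y. Near 0 closed: arm leans 0.45 rad from upright to the front, a steel hook hangs before the axle's end and blocks it. Grows as the arm swings up and over to the rear; 1.7 is fully open, at a stop (arm 1.25 rad from upright, rearward). Friction 0.18 N m (2.3 N at the grip); stays where left.
- lever_grip (a point): Centre of the red grip at the end of the cam lever: a round bar 20 mm in diameter, 22 mm long along the stand's y, 80 mm from the pivot, at stand y = 66 mm.
- lever_pivot (a point): Pivot axis of the cam lever, stand frame (1, 66, 141) mm.
- dust_cover (a joint): Yellow dust cover (rad): plate 78 by 112 by 4 mm, underside at z 151 mm, over the roller when near 0. Turns level, anticlockwise from above as it grows, on one pin at the stand's rear -y corner; at 1.57 it lies wholly outside the -y cheek, 1.75 is its stop. Friction 0.06 N m (0.7 N at the knob); stays where left.
- cover_knob (a point): On the axis of the cover's black round knob, 16 mm in diameter, standing 26 mm up from the plate's top (z 155 to 181 mm); this point is 169 mm above the bench and 87 mm from the pin. With the cover at 0 it lies at stand x = -5, y = 2 mm.
- cover_pin (a point): The cover's pin, stand frame (50, -66, 151) mm.
- roller: Blue hard-rubber roller, 40 mm in diameter, 90 mm long, on a steel axle 10 mm in diameter, 144 mm long, about 0.3 kg. Origin at its middle, on the axle's centre line; y along the axle. It may turn about its y axis. At the start it sits in the stand's seats.
- cradle: Low two-post aluminium cradle, fixed. Origin on the bench under its middle; y along the axle it holds, z up. Base 80 by 150 by 8 mm; posts 8 mm thick at y = 56 and -56 mm (inner faces 104 mm apart), each with a 90-degree orange V notch, 37 mm wide at the mouth, top at about z 69 mm. Either end of the roller may go to either post.
- cradle_seat (a point): Where the roller's centre lies when its axle rests in both V notches: 58 mm above the bench, midway between the posts. Axes as the cradle's.
- lamp: Bystander: a finished white round ceiling lamp, 120 mm in diameter, 22 mm high, lying on the bench. Origin under its centre.
- glue: Bystander: an amber glue bottle with a white cap, 44 mm in diameter, 110 mm high, standing. Origin under its centre.
- spool: Bystander: a bare steel wire spool, 54 mm in diameter, 40 mm high, standing. Origin under its centre.
- slot_mouth (a point): Centre of the slots' open lower ends, stand (-16, 0, 93) mm; axes as the stand's. The downward leg is 16 mm wide (x -24 to -8). With its centre below z 88 the axle is out and can pass forward under the front prongs (x -36 to -24); ahead of x -42 it is clear of the stand and can be raised.
There are look-alikes about, which are no part of the job. There is more than one size of the cradle; the one meant has the size given above.

How it is judged:
By the outcome, as a careful person would: the job done as asked, in the order asked, and still so for the second after the job is handed in, with the robot touching nothing.
It also fails if it takes over 72 s, if anything falls off the work surface, if the arm or the gripper's body presses on something with over 40 N, if the wrist force passes 120 N, or if a joint passes its speed limit or range.

## Working session

There is one attempt and no reset: what is moved stays moved. The work goes in short steps, Python scripts to look and compute and a tool call to move; the robot and the scene stay as the last step left them, time stands still between calls to the robot, and variables do not carry over. Pictures are saved under pics/ and viewed, at most 10 in all, crops included, and the job is handed in when it is done.

Besides the shell and the picture viewer there is one more tool, called after "Emit:" as name([rows], argument=value, ...), one row to a line, values as JSON. drive_tool: Moves the arm, as the interface text tells. Its arguments: {"type":"object","properties":{"commands":{"type":"array"},"gripper":{"type":"number"}},"required":["commands"]}

```bash
mkdir -p pics; cat > h.py <<'E'
import numpy as np, cv2
from bench import get_obs, snapshot, close_job
def cam(n):
    s=snapshot(n); R=cv2.Rodrigues(np.array(s['rvec'],float))[0]; s['R']=R; s['t']=np.array(s['tvec'],float).ravel(); return s
def cloud(s):
    z=s['range_z']; v,u=np.mgrid[:384,:512]
    P=np.stack([(u-s['cx'])/s['fx']*z,(v-s['cy'])/s['fy']*z,z],-1)
    W=(P-s['t'])@s['R']; W[z<=0]=np.nan; return W
def ray(s,u,v,h):
    d=np.array([(u-s['cx'])/s['fx'],(v-s['cy'])/s['fy'],1])@s['R']; c=-s['t']@s['R']
    return c+d*(h-c[2])/d[2]
def pix(s,p):
    q=s['R']@np.array(p)+s['t']; return s['fx']*q[0]/q[2]+s['cx'],s['fy']*q[1]/q[2]+s['cy']
E
python3 - <<'E'
from h import *
a=cam('top');b=cam('scene')
for n,s in(('top',a),('scene',b)):
    cv2.imwrite(f'pics/{n}0.png',cv2.resize(s['image'],(800,600))); print(n,-s['t']@s['R'],s['fx'])
    np.savez(n+'0.npz',W=cloud(s),im=s['image'])
print(get_obs())
E
```

```text
top [ 0.43939386 -0.00644453  1.40592692] 428.1229738847243
scene [ 1.30629846 -0.52236515  0.7480776 ] 353.70822565643743
{'time': 0.1, 'joint_positions': array([-1.36810689e+00,  8.78729491e-02,  1.37211337e+00, -4.47435123e-05,
        1.68364771e+00, -1.03111906e-01]), 'qvel': array([ 0.00156002, -0.00333387, -0.00543153,  0.00161164, -0.00065579,
       -0.0006397 ]), 'joint_torque': array([ 2.00300965e-03, -3.41251123e+01, -3.03302336e+01,  7.20533263e-02,
        3.04045749e-02, -9.68026870e-05]), 'tool_pos': array([ 0.16545077, -0.52397937,  0.20442052]), 'ee_rot': array([-3.13955754e+00, -1.65884118e-04,  3.05796184e-01]), 'wrist_force': array([0.20495299, 0.465816  , 0.00078665]), 'wrist_torque': array([ 0.01378354, -0.03294763,  0.02094033]), 'finger_force': 0.0, 'width': 0.09417720080749449}
```

View pics/top0.png

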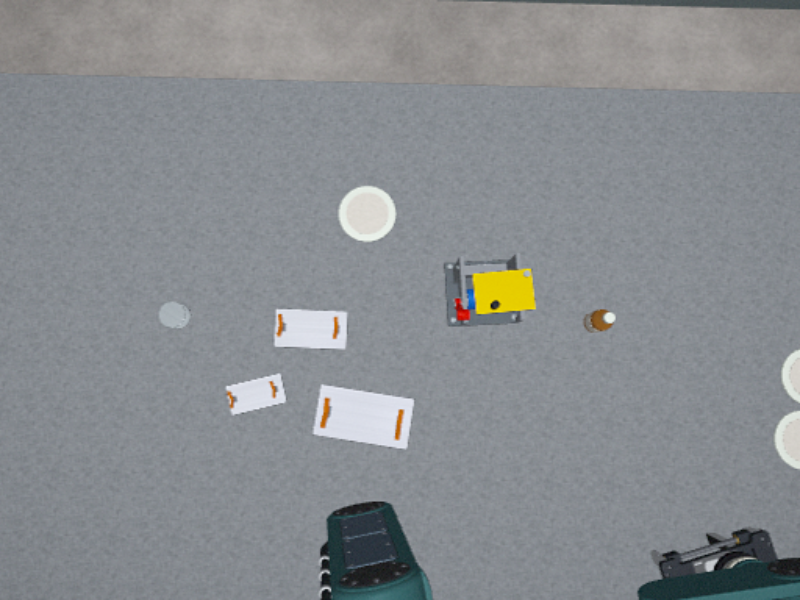

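View pics/scene0.png

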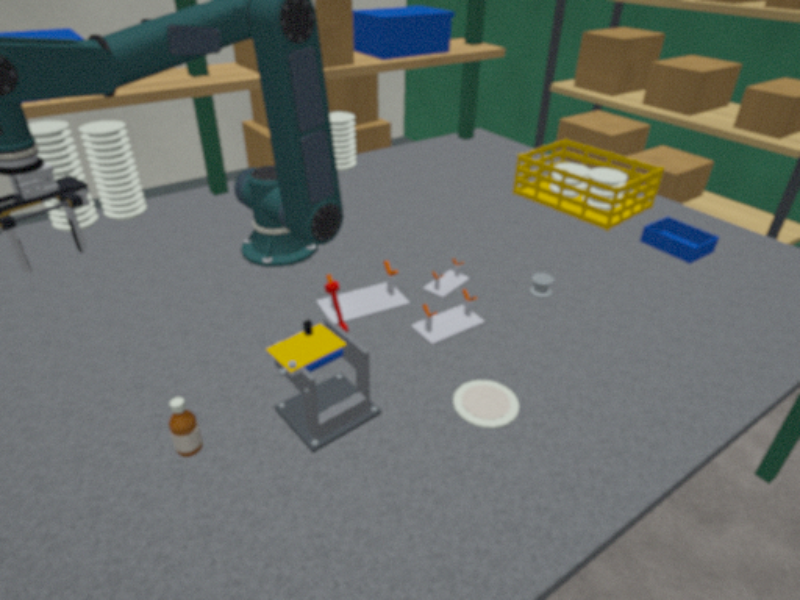

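The top view shows the stand at about (490,293), the knob at (495,305) and the red lever at (462,308). There are three cradles, and the one at (311,328) is about 72 px wide, which is close to 150 mm. The lamp is at (367,213), the bottle at (600,320) and the spool at (174,315).

```bash
cat > m.py <<'E'
from h import *
s=cam('top');W=cloud(s);im=s['image'];hsv=cv2.cvtColor(im,cv2.COLOR_BGR2HSV)
def box(u0,v0,u1,v1):
    m=np.zeros(im.shape[:2],bool);k=.64;m[int(v0*k):int(v1*k),int(u0*k):int(u1*k)]=1;return m
def rect(m,h,nm):
    m=m.astype(np.uint8);c=max(cv2.findContours(m,0,2)[0],key=cv2.contourArea)
    p=np.array([ray(s,u,v,h)[:2] for u,v in cv2.boxPoints(cv2.minAreaRect(c))])
    c1,c2=p[1]-p[0],p[2]-p[1]
    print(nm,'c',p.mean(0).round(4),'sides',np.linalg.norm(c1).round(4),np.linalg.norm(c2).round(4),'ang',np.degrees(np.arctan2(c1[1],c1[0])).round(2),np.degrees(np.arctan2(c2[1],c2[0])).round(2))
E
cat > m1.py <<'E'
from m import *
H,S,V=[hsv[...,i].astype(int) for i in range(3)]
st=box(430,240,550,340)
g=np.abs(im.astype(int).max(-1)-im.astype(int).min(-1))
print('floor V',np.median(V),'base V',V[int(322*.64),int(500*.64)], V[int(310*.64),int(452*.64)],'zbench',np.nanmedian(W[int(450*.64):int(470*.64),300:330,2]))
rect(st&((V<95)|(S>120)|(W[...,2]>.02)),.01,'base?')
rect(st&(H>20)&(H<35)&(S>150)&(V>80),.155,'cover')
rd=st&((H<8)|(H>172))&(S>150)
print('red top pts', W[rd][:,2].max(), np.nanmean(W[rd&(W[...,2]>.19)],0))
k=st&(W[...,2]>.17)&(S<140)&(V<70); print('knob',np.nanmean(W[k],0),k.sum())
blk=st&(V<50); 
cr=box(262,298,360,360)
rect(cr&(V>150)|cr&(S>120),.008,'cradle')
o=cr&(S>120)&(H<20)
n,l,stt,cc=cv2.connectedComponentsWithStats(o.astype(np.uint8))
for i in range(1,n):
    if stt[i,4]>10: print('notch',stt[i,4],ray(s,*cc[i],.06),W[l==i][:,2].max())
for z0,z1 in((.005,.016),(.14,.152)):
    q=st&(W[...,2]>z0)&(W[...,2]<z1); P=W[q]; print(z0,len(P),np.nanmin(P,0),np.nanmax(P,0))
cv2.imwrite('pics/c1.png',cv2.resize(im[145:225,270:360],(800,711))[:600])
E
python3 m1.py
```

```text
floor V 146.0 base V 122 122 zbench 0.00021824513045539616
base? c [ 0.6421 -0.2218] sides 0.1726 0.1437 ang -85.3 -176.8
cover c [ 0.616  -0.2186] sides 0.1132 0.0771 ang -83.13 -174.63
red top pts 0.22937314268956144 [ 0.5630749  -0.13538866  0.22285348]
knob [ 0.58785991 -0.19833867  0.18082115] 13
cradle c [0.54  0.153] sides 0.1744 0.1297 ang -80.03 -169.84
notch 30 [0.54975016 0.21651906 0.06      ] 0.06970295779581462
notch 28 [0.54697008 0.10474017 0.06      ] nan
0.005 682 [ 0.53671313 -0.33987689  0.00500811] [ 0.75011156 -0.08798731  0.0158316 ]
0.14 276 [ 0.55609413 -0.27858641  0.14027314] [ 0.69047985 -0.12794535  0.15199376]
```

View pics/c1.png

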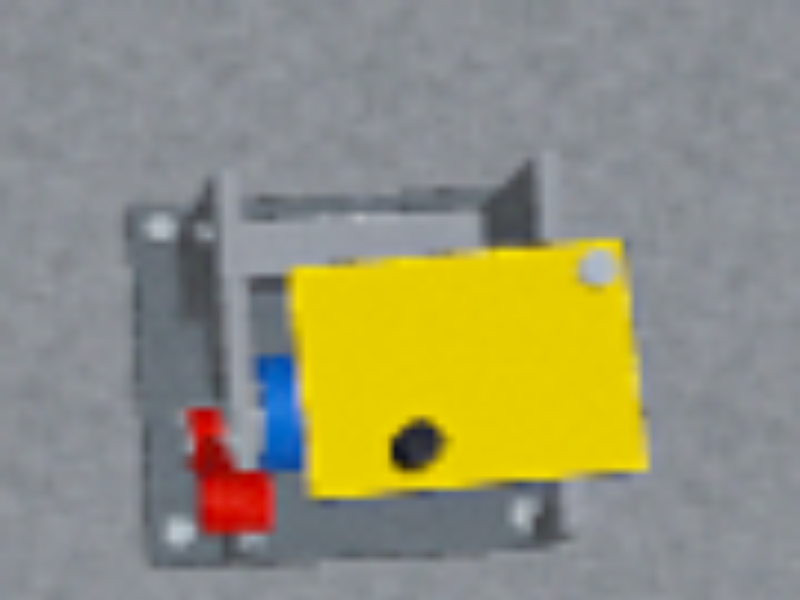

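The crop shows the pin head at (597,267), the knob at (415,443), the red grip at (237,502), and base corners at (130,207), (153,567) and (565,540). The +y cheek top runs from (225,172) to (243,468).

```bash
cat > m2.py <<'E'
from m import *
r=lambda u,v,h:ray(s,270+(u+.5)/8.889-.5,145+(v+.5)/8.889-.5,h)[:2]
A,B,C=r(130,207,.01),r(153,567,.01),r(565,540,.01)
print('base',A,B,C,np.linalg.norm(A-B),np.linalg.norm(C-B))
ang=lambda d:np.degrees(np.arctan2(d[1],d[0])).round(2)
print('yaw left edge',ang(A-B),'front edge',ang(B-C)-90)
c1,c2=r(225,172,.149),r(243,468,.149); print('cheek',ang(c1-c2),np.linalg.norm(c1-c2))
pin=r(597,267,.157);kn=r(415,443,.181);gr=r(237,502,.22);print('pin',pin,'knob',kn,'d',np.linalg.norm(pin-kn),ang(kn-pin),'grip',gr)
for yaw in np.radians([-3,-4,-5]):
    R=np.array([[np.cos(yaw),-np.sin(yaw)],[np.sin(yaw),np.cos(yaw)]])
    print(np.degrees(yaw),'origin from base',(A+C)/2-R@[.0375,0],'front-left',B-R@[-.03,.075],'pin',pin-R@[.05,-.066],'cheek',(c1+c2)/2-R@[.028,.054])
    print(' cover ang',ang(R.T@(kn-pin))-ang(np.array([-.055,.068])))
# cradle
m=(cv2.cvtColor(im,cv2.COLOR_BGR2GRAY)>190)&box(262,298,360,360)
m=cv2.morphologyEx(m.astype(np.uint8),cv2.MORPH_CLOSE,np.ones((9,9)));rect(m,.008,'cradle')
E
python3 m2.py
```

```text
base [ 0.69447805 -0.11763715] [ 0.56025433 -0.12802404] [ 0.57377716 -0.28001046] 0.1346250135071937 0.1525868272223023
yaw left edge 4.43 front edge 5.079999999999998
cheek 4.09 0.10006090741853081
pin [ 0.6511294  -0.26174501] knob [ 0.58779949 -0.19768037] d 0.09008304942987373 134.67 grip [ 0.56312922 -0.13581222]
-3.0000000000000004 origin from base [ 0.596679   -0.19686121] front-left [ 0.58628802 -0.20449133] pin [ 0.6046521  -0.19321866] cheek [ 0.60106809 -0.19432253]
 cover ang 8.699999999999989
-4.0 origin from base [ 0.59671895 -0.19620794] front-left [ 0.58494952 -0.20493404] pin [ 0.60585513 -0.19241796] cheek [ 0.60015721 -0.19377722]
 cover ang 9.699999999999989
-5.0 origin from base [ 0.59677031 -0.19555547] front-left [ 0.58360349 -0.20535331] pin [ 0.60707195 -0.19163837] cheek [ 0.599256  -0.1932161]
 cover ang 10.699999999999989
cradle c [0.5484 0.1605] sides 0.1474 0.0787 ang -88.66 -178.24
```

Emit:
drive_tool([
  [0,0,-0.15,0,0,0.99],
  [0,0,-0.15,0,0,0.99],
  [0,0,-0.15,0,0,0.99],
  [0,0,-0.15,0,0,0.99],
  [0,0,-0.15,0,0,0.99],
  [0,0,-0.15,0,0,0.99],
  [0,0,-0.15,0,0,0.99],
  [0,0,-0.15,0,0,0.99],
  [0,0,-0.15,0,0,0.99],
  [0,0,-0.15,0,0,0.99],
  [0,0,-0.15,0,0,0.99],
], gripper=0.55)

```text
time: 1.58
tool_pos: [0.1656, -0.5244, 0.2714]
ee_rot: [-3.141, 0.0, -0.786]
wrist_force: [0.9, -0.4, -0.1]
width: 0.0423
finger_force: 0.0
```

Emit:
drive_tool([
  [0.12,-0.94,0,0,0,0],
  [0.12,-0.94,0,0,0,0],
  [0.12,-0.94,0,0,0,0],
  [0.12,-0.94,0,0,0,0],
  [0.12,-0.94,0,0,0,0],
  [0.12,-0.94,0,0,0,0],
  [0.12,-0.94,0,0,0,0],
  [0.12,-0.94,0,0,0,0],
  [0.12,-0.94,0,0,0,0],
  [0.12,-0.94,0,0,0,0],
  [0.12,-0.94,0,0,0,0],
  [0.12,-0.94,0,0,0,0],
  [0.12,-0.94,0,0,0,0],
  [0,0,0,0,0,0],
  [0,0,0,0,0,0],
])

```text
time: 3.45
tool_pos: [0.5542, -0.2224, 0.2712]
ee_rot: [3.141, 0.001, -0.783]
wrist_force: [0.4, -0.3, 0.9]
width: 0.0423
finger_force: 0.0
```

Emit:
drive_tool([
  [0.08,-0.52,0,0,0,0],
  [0.08,-0.52,0,0,0,0],
  [0,0,0,0,0,0],
  [0,0,0.5,0,0,0],
  [0,0,0.5,0,0,0],
  [0,0,0.3,0,0,0],
  [0,0,0,0,0,0],
])

```text
time: 4.32
tool_pos: [0.588, -0.1971, 0.2183]
ee_rot: [3.141, 0.002, -0.783]
wrist_force: [0.2, 0.0, 0.5]
width: 0.0423
finger_force: 0.0
```

```bash
python3 - <<'E'
from h import *
s=cam('scene');u,v=pix(s,[.588,-.198,.18]);u,v=int(u),int(v)
c=s['image'][max(v-60,0):v+60,max(u-80,0):u+80]
cv2.imwrite('pics/k1.png',cv2.resize(c,None,fx=5,fy=5));print(u,v,get_obs()['tool_pos'])
E
```

```text
197 206 [ 0.58843454 -0.19726698  0.21945853]
```

View pics/k1.png

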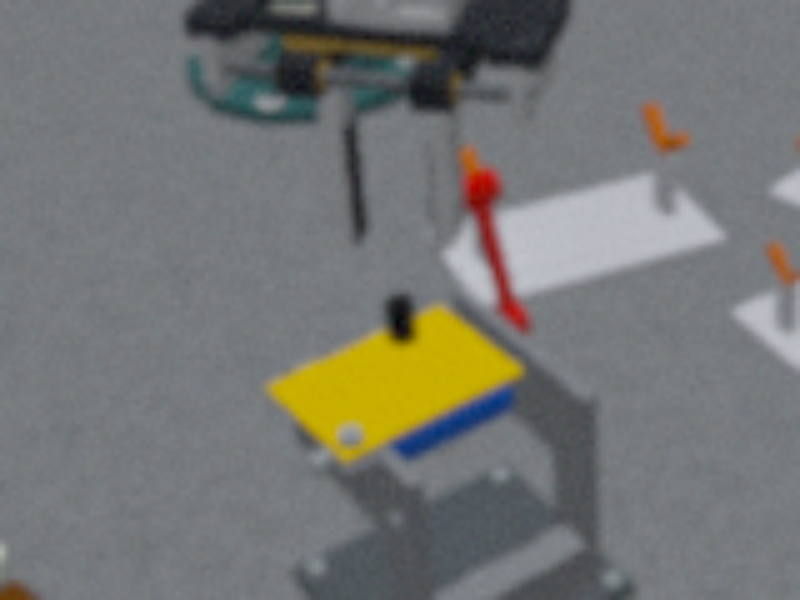

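The fingertips at (357,235) and (440,240) straddle the knob at (400,315), so I'll lower and grip.

Emit:
drive_tool([
  [0,0,0.5,0,0,0],
  [0,0,0.5,0,0,0],
  [0,0,0.44,0,0,0],
  [0,0,0,0,0,0],
])

```text
time: 4.88
tool_pos: [0.5879, -0.1969, 0.1605]
ee_rot: [3.141, 0.002, -0.783]
wrist_force: [0.5, 0.1, 1.0]
width: 0.0423
finger_force: 0.0
```

Emit:
drive_tool([
  [0,0,0,0,0,0],
  [0,0,0,0,0,0],
  [0,0,0,0,0,0],
  [0,0,0,0,0,0],
], gripper=1)

```text
time: 5.38
tool_pos: [0.5884, -0.1979, 0.1629]
ee_rot: [3.141, -0.001, -0.784]
wrist_force: [-2.7, -1.5, 2.9]
width: 0.0148
finger_force: 30.0
```

Emit:
drive_tool([
  [0.01,0.217,0,0,0,-1],
  [0.01,0.217,0,0,0,-1],
  [0.01,0.217,0,0,0,-1],
  [0.01,0.217,0,0,0,-1],
  [0.01,0.217,0,0,0,-1],
  [0.01,0.217,0,0,0,-1],
])

```text
time: 6.12
tool_pos: [0.563, -0.2422, 0.1629]
ee_rot: [-3.141, 0.003, -0.18]
wrist_force: [-4.6, 1.2, 5.7]
width: 0.0154
finger_force: 30.0
```

Emit:
drive_tool([
  [0.01,0.217,0,0,0,-1],
  [0.01,0.217,0,0,0,-1],
  [0.01,0.217,0,0,0,-1],
  [0.01,0.217,0,0,0,-1],
  [0.01,0.217,0,0,0,-1],
  [0.01,0.217,0,0,0,-1],
  [0.01,0.217,0,0,0,-1],
  [0.01,0.217,0,0,0,-1],
  [0.01,0.217,0,0,0,-1],
  [0.01,0.217,0,0,0,-1],
  [0.01,0.217,0,0,0,-1],
  [0,0,0,0,0,0],
])

```text
time: 7.62
tool_pos: [0.5947, -0.3316, 0.1629]
ee_rot: [3.14, 0.007, 0.914]
wrist_force: [-5.2, -6.4, 3.9]
width: 0.0153
finger_force: 30.0
```

Emit:
drive_tool([
  [0,0.13,0,0,0,-0.6],
  [0,0,0,0,0,0],
])

```text
time: 7.88
tool_pos: [0.5967, -0.3332, 0.1629]
ee_rot: [-3.137, 0.007, 0.974]
wrist_force: [-11.7, -3.3, 5.8]
width: 0.0154
finger_force: 30.0
```

Emit:
drive_tool([
  [0,0,0,0,0,0],
  [0,0,0,0,0,0],
  [0,0,-0.5,0,0,0],
  [0,0,-0.7,0,0,0],
  [0,0,-0.7,0,0,0],
  [0,0,-0.7,0,0,0.8],
  [0,0,0,0,0,1],
  [0,0,0,0,0,1],
  [0,0,0,0,0,1],
  [0,0,0,0,0,1],
  [0,0,0,0,0,1],
  [0,0,0,0,0,1],
  [0,0,0,0,0,1],
  [0,0,0,0,0,1],
  [0,0,0,0,0,0],
], gripper=0.55)

```text
time: 9.75
tool_pos: [0.6014, -0.3302, 0.2656]
ee_rot: [-3.141, -0.0, 0.099]
wrist_force: [0.5, -0.4, -0.1]
width: 0.0419
finger_force: 0.0
```

```bash
python3 - <<'E'
from m import *
b=cam('scene');o=get_obs();print(o['tool_pos'],o['ee_rot'],o['time'])
def red(s):
    im=s['image'].astype(int);h=cv2.cvtColor(s['image'],cv2.COLOR_BGR2HSV).astype(int)
    return ((h[...,0]<8)|(h[...,0]>172))&(h[...,1]>150)&(h[...,2]>60)
for s_,n in((s,'top'),(b,'scene')):
    W_=cloud(s_);m=red(s_)&(np.linalg.norm(W_[...,:2]-[.57,-.14],axis=-1)<.06)
    P=W_[m&(W_[...,2]>.2)];print(n,len(P),P.mean(0),P.min(0),P.max(0))
    v,u=np.nonzero(m); print(u.min(),u.max(),v.min(),v.max())
    k=(v<v.min()+6) if n=='scene' else v>v.max()-5
    print(' grip px',u[k].mean(),v[k].mean(),ray(s_,u[k].mean(),v[k].mean(),.213 if n=='scene' else .222))
c=s['image'][135:245,260:390];cv2.imwrite('pics/c2.png',cv2.resize(c,None,fx=5,fy=5))
E
```

```text
[ 0.60123075 -0.33035696  0.26568311] [-3.14139567e+00 -2.07572322e-04  9.89272491e-02] 9.85
top 55 [ 0.56290746 -0.13533517  0.2224519 ] [ 0.55427657 -0.14632066  0.20838933] [ 0.57218901 -0.12511584  0.2284077 ]
291 300 191 204
 grip px 296.0952380952381 201.88095238095238 [ 0.56053463 -0.13527741  0.222     ]
scene 51 [ 0.56814638 -0.13881786  0.21835643] [ 0.55785562 -0.14794308  0.20002027] [ 0.57367491 -0.12937083  0.22698948]
209 221 180 210
 grip px 212.33333333333334 182.97222222222223 [ 0.55421464 -0.13181647  0.213     ]
```

View pics/c2.png

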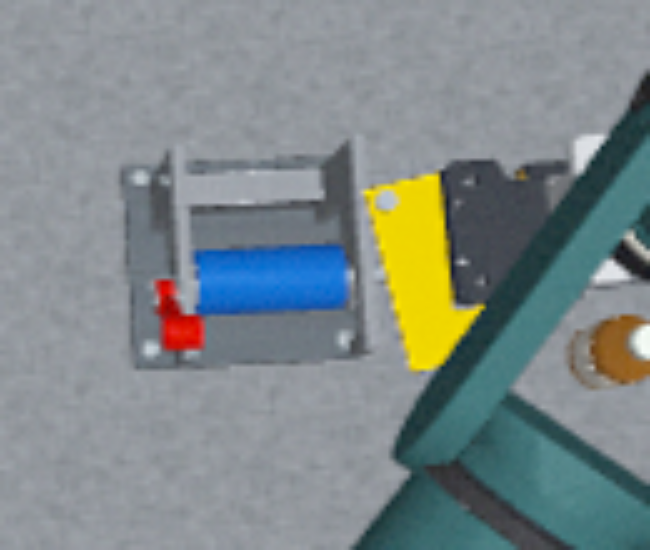

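The cover lies outside the right cheek (plate at about (430,270)) and the roller at (270,280) is exposed. The red grip is at (183,332). Next is the lever.

Emit:
drive_tool([
  [-0.078,-0.82,0,0,0,0],
  [-0.078,-0.82,0,0,0,0],
  [-0.078,-0.82,0,0,0,0],
  [-0.078,-0.82,0,0,0,0],
  [-0.078,-0.82,0,0,0,0],
  [-0.078,-0.82,0,0,0,0.2],
  [0,0,0,0,0,0],
  [0,0,0,0,0,0],
])

```text
time: 10.85
tool_pos: [0.5634, -0.1371, 0.266]
ee_rot: [3.141, -0.0, 0.077]
wrist_force: [-0.0, -0.8, -0.2]
width: 0.0421
finger_force: 0.0
```

Emit:
drive_tool([
  [0,0,0.4,0,0,0],
  [0,0,0,0,0,0],
])

```text
time: 11.1
tool_pos: [0.5623, -0.1372, 0.2469]
ee_rot: [-3.14, 0.005, 0.076]
wrist_force: [-0.2, 0.3, 0.0]
width: 0.042
finger_force: 0.0
```

```bash
python3 - <<'E'
from h import *
s=cam('scene');u,v=pix(s,[.563,-.136,.215]);u,v=int(u),int(v)
c=s['image'][max(v-40,0):v+40,max(u-50,0):u+50]
cv2.imwrite('pics/k2.png',cv2.resize(c,None,fx=6,fy=6));print(u,v,get_obs()['tool_pos'])
E
```

```text
212 184 [ 0.5626282  -0.13719635  0.24787106]
```

View pics/k2.png

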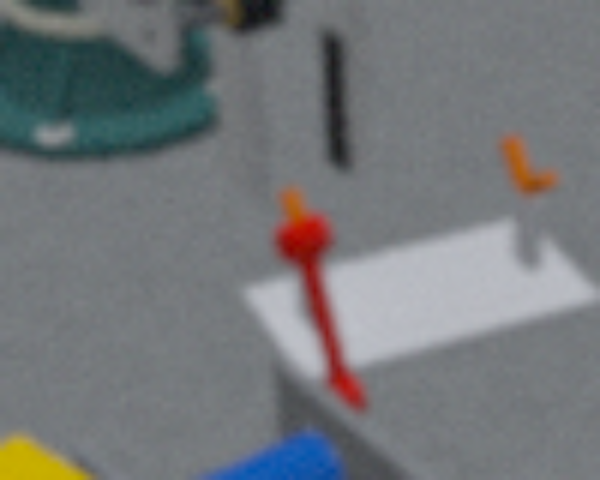

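The red grip at (303,238) sits between the two fingers, whose tips are near (255,190) and (342,165). I'll lower and grip.

Emit:
drive_tool([
  [0,0,0.45,0,0,0],
  [0,0,0.45,0,0,0],
  [0,0,0.25,0,0,0],
  [0,0,0,0,0,0],
])

```text
time: 11.65
tool_pos: [0.5625, -0.1363, 0.2022]
ee_rot: [-3.141, 0.003, 0.077]
wrist_force: [-0.1, -0.7, -0.1]
width: 0.0425
finger_force: 0.0
```

Emit:
drive_tool([
  [0,0,0,0,0,0],
  [0,0,0,0,0,0],
  [0,0,0,0,0,0],
], gripper=1)

```text
time: 12.02
tool_pos: [0.5636, -0.1363, 0.2048]
ee_rot: [-3.142, -0.002, 0.077]
wrist_force: [0.2, 1.3, 2.1]
width: 0.0215
finger_force: 30.0
```

Emit:
drive_tool([
  [0.258,0,-0.08,0,0,0],
  [0.265,0,-0.045,0,0,0],
  [0.27,0,-0.01,0,0,0],
  [0.268,0,0.029,0,0,0],
  [0.262,0,0.063,0,0,0],
  [0.252,0,0.098,0,0,0],
])

```text
time: 12.78
tool_pos: [0.6263, -0.1316, 0.2027]
ee_rot: [3.142, -0.0, 0.077]
wrist_force: [-2.9, 2.2, 4.0]
width: 0.0214
finger_force: 30.0
```

Emit:
drive_tool([
  [0.235,0,0.132,0,0,0],
  [0.215,0,0.16,0,0,0],
  [0.192,0,0.19,0,0,0],
  [0.165,0,0.212,0,0,0],
  [0.138,0,0.225,0,0,0],
  [0,0,0,0,0,0],
])

```text
time: 13.52
tool_pos: [0.6689, -0.1284, 0.1667]
ee_rot: [3.14, -0.012, 0.078]
wrist_force: [6.6, 1.4, 3.0]
width: 0.0208
finger_force: 30.0
```

Emit:
drive_tool([
  [0.08,0,0.25,0,0,0],
  [0,0,0,0,0,0],
])

```text
time: 13.78
tool_pos: [0.6732, -0.1281, 0.1576]
ee_rot: [3.14, -0.016, 0.078]
wrist_force: [9.2, 2.2, 3.5]
width: 0.021
finger_force: 30.0
```

Emit:
drive_tool([
  [0,0,0.08,0,0,0],
  [0,0,0.04,0,0,0],
  [0,0,0,0,0,0],
])

```text
time: 14.15
tool_pos: [0.6742, -0.128, 0.1549]
ee_rot: [3.139, -0.019, 0.079]
wrist_force: [10.2, 1.9, 8.0]
width: 0.0211
finger_force: 30.0
```

```bash
cat > lev.py <<'E'
from h import *
for n in('top','scene'):
    s=cam(n);h=cv2.cvtColor(s['image'],cv2.COLOR_BGR2HSV).astype(int);W=cloud(s)
    m=((h[...,0]<8)|(h[...,0]>172))&(h[...,1]>150)&(h[...,2]>50)&(np.linalg.norm(W[...,:2]-[.63,-.14],axis=-1)<.1)
    P=W[m];print(n,len(P))
    if len(P): print(P.min(0),P.max(0),P[P[:,0]>P[:,0].max()-.018].mean(0))
print(get_obs()['tool_pos'])
E
python3 lev.py
```

```text
top 88
[ 0.58243914 -0.1388618   0.02932234] [ 0.67082351 -0.11744664  0.27630081] [ 0.65859606 -0.13497529  0.12704486]
scene 45
[ 0.59204347 -0.13853968  0.14882888] [ 0.67171081 -0.11712311  0.19136517] [ 0.66720653 -0.12145958  0.18448717]
[ 0.67416017 -0.12804552  0.1548493 ]
```

Emit:
drive_tool([
  [0,0,0,0,0,0],
  [0,0,0,0,0,0],
  [0,0,-0.5,0,0,0],
  [0,0,-0.7,0,0,0],
  [0,0,-0.7,0,0,0],
  [0,0,-0.7,0,0,0],
  [-0.5,0.5,-0.3,0,0,0],
  [0,0,0,0,0,0],
], gripper=0.5)

```text
time: 15.25
tool_pos: [0.6484, -0.1516, 0.267]
ee_rot: [3.14, -0.002, 0.074]
wrist_force: [0.3, 0.9, -1.1]
width: 0.0472
finger_force: 0.0
```

```bash
python3 lev.py; python3 - <<'E'
from h import *
s=cam('scene');u,v=pix(s,[.63,-.17,.15]);u,v=int(u),int(v)
c=s['image'][max(v-60,0):v+60,max(u-80,0):u+80]
cv2.imwrite('pics/k3.png',cv2.resize(c,None,fx=5,fy=5));print(u,v)
print('pivot',[ (pix(s,p)) for p in ([.592,-.135,.141],[.668,-.129,.166])])
E
```

```text
top 68
[ 0.58212024 -0.13825705  0.03560931] [ 0.66179123 -0.10770527  0.37665831] [ 0.65177512 -0.13465234  0.08705462]
scene 80
[ 0.59073372 -0.14124358  0.14786694] [ 0.67206472 -0.12154927  0.19018866] [ 0.66512855 -0.13241276  0.18526627]
[ 0.64849895 -0.15002651  0.26475104]
214 219
pivot [(np.float64(219.23660426314507), np.float64(210.5654461123844)), (np.float64(235.19489390255552), np.float64(216.487671012944))]
```

View pics/k3.png

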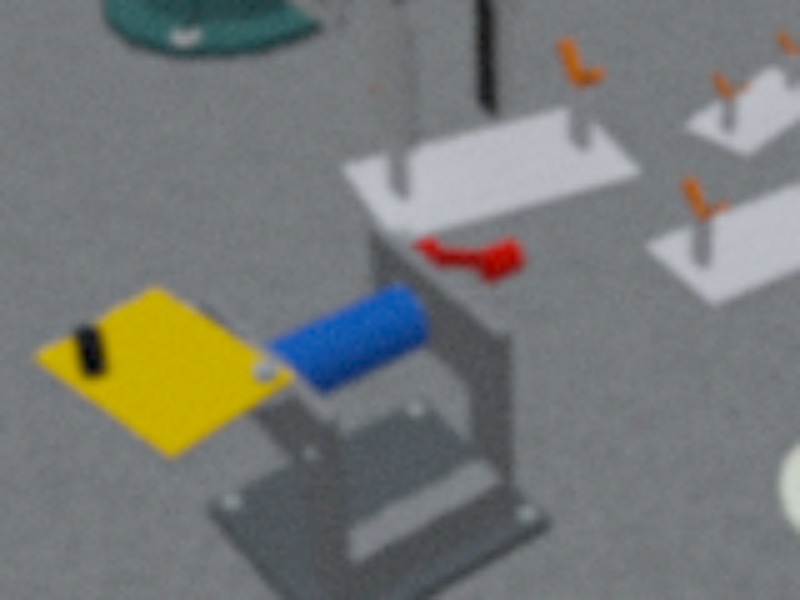

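The cover and roller look right. The lever grip at (503,259) sits about 10 mm above its fully open height, so I'll press it down from above with shut fingers.

Emit:
drive_tool([
  [0.475,-0.48,0,0,0,0],
  [0,0,0,0,0,0],
  [0,0,0.5,0,0,0],
  [0,0,0.5,0,0,0],
  [0,0,0.4,0,0,0],
  [0,0,0.3,0,0,0],
  [0,0,0,0,0,0],
], gripper=1)

```text
time: 16.27
tool_pos: [0.6654, -0.1295, 0.1966]
ee_rot: [-3.141, 0.002, 0.077]
wrist_force: [0.7, -0.1, -0.2]
width: 0.0012
finger_force: 0.0
```

Emit:
drive_tool([
  [0,0,0.1,0,0,0],
  [0,0,0.1,0,0,0],
  [0,0,0,0,0,0],
])

```text
time: 16.65
tool_pos: [0.666, -0.1295, 0.19]
ee_rot: [3.142, 0.0, 0.077]
wrist_force: [-0.4, -0.1, -0.5]
width: 0.0006
finger_force: 0.0
```

Emit:
drive_tool([
  [0,0,0.1,0,0,0],
  [0,0,0.05,0,0,0],
  [0,0,0,0,0,0],
])

```text
time: 17.02
tool_pos: [0.6672, -0.1295, 0.1856]
ee_rot: [3.141, -0.004, 0.077]
wrist_force: [2.7, 0.7, 4.1]
width: 0.0004
finger_force: 2.2
```

Contact came at about z 0.187, which is about 10 mm above the stop height. I'll keep pressing.

Emit:
drive_tool([
  [0.03,0,0.1,0,0,0],
  [0.03,0,0.1,0,0,0],
  [0,0,0,0,0,0],
])

```text
time: 17.4
tool_pos: [0.6684, -0.1294, 0.1762]
ee_rot: [3.141, -0.0, 0.077]
wrist_force: [2.5, 0.2, 5.8]
width: 0.0006
finger_force: 2.7
```

Emit:
drive_tool([
  [0,0,0.05,0,0,0],
  [0,0,0.05,0,0,0],
  [0,0,0,0,0,0],
])

```text
time: 17.77
tool_pos: [0.6686, -0.1294, 0.1758]
ee_rot: [3.14, -0.003, 0.077]
wrist_force: [-0.6, 1.2, 14.1]
width: 0.0007
finger_force: 6.8
```

Emit:
drive_tool([
  [0,0,-0.5,0,0,0],
  [0,0,-0.7,0,0,0],
  [0,0,-0.7,0,0,0],
  [0,0,-0.4,0,0,-1],
  [0,0,0,0,0,-1],
  [0,0,0,0,0,-1],
  [0,0,0,0,0,-1],
  [0,0,0,0,0,-1],
  [0,0,0,0,0,-1],
  [0,0,0,0,0,-1],
  [0,0,0,0,0,-1],
  [0,0,0,0,0,-1],
  [0,0,0,0,0,-1],
  [0,0,0,0,0,-1],
  [0,0,0,0,0,-1],
  [0,0,0,0,0,-1],
  [0,0,0,0,0,-1],
  [0,0,0,0,0,-1],
  [0,0,0,0,0,-0.74],
], gripper=0)

```text
time: 20.15
tool_pos: [0.6665, -0.1294, 0.261]
ee_rot: [-3.134, -0.002, 1.653]
wrist_force: [0.3, -0.3, -0.1]
width: 0.0937
finger_force: 0.0
```

```bash
python3 lev.py; python3 - <<'E'
from h import *
for n in('top','scene'):
    s=cam(n);h=cv2.cvtColor(s['image'],cv2.COLOR_BGR2HSV).astype(int)
    q=pix(s,[.608,-.2,.115]);v,u=np.mgrid[:384,:512]
    m=((abs(h[...,0]-112)<14)&(h[...,1]>130)&(abs(u-q[0])<45)&(abs(v-q[1])<40)).astype(np.uint8)
    c=max(cv2.findContours(m,0,2)[0],key=cv2.contourArea);r=cv2.minAreaRect(c);print(n,q,r,ray(s,*r[0],.115))
    if n=='top':
        p=cv2.boxPoints(r);P=[ray(s,*x,.12)[:2] for x in p];print(np.round(P,4))
print(get_obs()['tool_pos'],get_obs()['ee_rot'])
E
```

```text
top 34
[ 0.57863113 -0.13657893  0.13853954] [ 0.67338763 -0.10889864  0.39272987] [ 0.66582807 -0.12006722  0.17437778]
scene 91
[ 0.59095425 -0.14052854  0.14745451] [ 0.67588441 -0.12055468  0.1782295 ] [ 0.66970308 -0.13177621  0.17220919]
[ 0.66682685 -0.12938194  0.26125295]
top (np.float64(313.6472203920213), np.float64(190.35082098468712)) ((307.5, 191.5), (11.0, 17.0), 90.0) [ 0.60403281 -0.18129648  0.115     ]
[[ 0.6196 -0.1547]
 [ 0.6208 -0.2063]
 [ 0.5872 -0.2065]
 [ 0.586  -0.155 ]]
scene (np.float64(202.1863730518442), np.float64(228.87426934923698)) ((204.04925537109375, 226.69383239746094), (13.296674728393555, 30.084218978881836), 64.44003295898438) [ 0.6025237  -0.19125449  0.115     ]
[ 0.66736177 -0.12937745  0.26207695] [-3.13692761e+00 -1.07529392e-03  1.64917051e+00]
```

Emit:
drive_tool([
  [-0.55,-0.54,0,0,0,0],
  [-0.55,-0.54,0,0,0,0],
  [-0.54,-0.53,0,0,0,0],
  [0,0,0,0,0,0],
  [0,0,0.7,0,0,0],
  [0,0,0.7,0,0,0],
  [0,0,0.7,0,0,0],
  [0,0,0.7,0,0,0],
  [0,0,0.7,0,0,0],
  [0,0,0.6,0,0,0],
  [0,0,0,0,0,0],
  [0,0,0,0,0,0],
])

```text
time: 21.85
tool_pos: [0.6101, -0.1996, 0.101]
ee_rot: [3.141, 0.0, 1.651]
wrist_force: [0.7, 0.1, -0.4]
width: 0.0944
finger_force: 0.0
```

Emit:
drive_tool([
  [0,-0.03,0.12,0,0,0],
  [0,0,0,0,0,0],
])

```text
time: 22.1
tool_pos: [0.6084, -0.2, 0.0958]
ee_rot: [3.141, 0.0, 1.651]
wrist_force: [-0.6, 0.3, -0.2]
width: 0.094
finger_force: 0.0
```

Emit:
drive_tool([
  [0,0,0,0,0,0],
  [0,0,0,0,0,0],
  [0,0,0,0,0,0],
  [0,0,0,0,0,0],
], gripper=1)

```text
time: 22.6
tool_pos: [0.6082, -0.2, 0.0953]
ee_rot: [3.142, 0.0, 1.651]
wrist_force: [-0.6, 0.2, 1.0]
width: 0.057
finger_force: 0.0
```

Emit:
drive_tool([
  [0,0,0,0,0,0],
  [0,0,0,0,0,0],
  [0,0,0,0,0,0],
  [0,0,0,0,0,0],
])

```text
time: 23.1
tool_pos: [0.6072, -0.2, 0.0951]
ee_rot: [-3.139, -0.0, 1.651]
wrist_force: [-4.8, 0.4, 1.3]
width: 0.0393
finger_force: 30.0
```

Emit:
drive_tool([
  [0,0,-0.06,0,0,0],
  [0,0,-0.06,0,0,0],
  [0,0,0,0,0,0],
])

```text
time: 23.48
tool_pos: [0.6072, -0.1996, 0.0988]
ee_rot: [-3.138, -0.001, 1.651]
wrist_force: [-4.0, -0.1, -6.4]
width: 0.0394
finger_force: 30.0
```

Emit:
drive_tool([
  [0,0,-0.015,0,0,0],
  [0,-0.1,0,0,0,0],
  [0,-0.1,0,0,0,0],
  [0,0,0,0,0,0],
])

```text
time: 23.98
tool_pos: [0.601, -0.2008, 0.102]
ee_rot: [3.139, 0.001, 1.651]
wrist_force: [-0.3, 0.2, -3.8]
width: 0.0392
finger_force: 30.0
```

Emit:
drive_tool([
  [0,-0.12,0,0,0,0],
  [0,-0.12,0,0,0,0],
  [0,-0.12,0,0,0,0],
  [0,-0.12,0,0,0,0],
  [0,-0.05,0,0,0,0],
  [0,0,0,0,0,0],
])

```text
time: 24.72
tool_pos: [0.579, -0.2023, 0.1008]
ee_rot: [3.141, 0.0, 1.651]
wrist_force: [0.2, 0.9, -3.1]
width: 0.039
finger_force: 30.0
```

Emit:
drive_tool([
  [0,0,0.15,0,0,0],
  [0,0,0.15,0,0,0],
  [0,0,0,0,0,0],
])

```text
time: 25.1
tool_pos: [0.5785, -0.202, 0.0874]
ee_rot: [-3.14, -0.001, 1.651]
wrist_force: [0.9, -0.5, -3.5]
width: 0.0397
finger_force: 30.0
```

Emit:
drive_tool([
  [0,0,0.2,0,0,0],
  [0,0,0.2,0,0,0],
  [0,0,0.2,0,0,0],
  [0,0,0.1,0,0,0],
  [0,0,0,0,0,0],
])

```text
time: 25.72
tool_pos: [0.5788, -0.2022, 0.0601]
ee_rot: [-3.141, -0.0, 1.651]
wrist_force: [-0.2, 0.6, -3.2]
width: 0.0389
finger_force: 30.0
```

Emit:
drive_tool([
  [0,-0.25,0,0,0,0],
  [0,-0.3,0,0,0,0],
  [0,-0.4,0,0,0,0],
  [0,-0.4,0,0,0,0],
  [0,0,0,0,0,0],
  [0,0,-0.5,0,0,0],
  [0,0,-0.7,0,0,0],
  [0,0,-0.7,0,0,0],
  [0,0,-0.7,0,0,0],
  [0,0,0,0,0,0],
])

```text
time: 26.98
tool_pos: [0.5272, -0.2075, 0.1679]
ee_rot: [3.135, 0.004, 1.651]
wrist_force: [-0.1, 0.4, -3.1]
width: 0.0393
finger_force: 30.0
```

```bash
python3 - <<'E'
from m import *
b=cam('scene')
c=s['image'][175:255,160:300];d=b['image'][130:250,190:330]
cv2.imwrite('pics/c4.png',np.hstack([cv2.resize(c,(440,251)),cv2.resize(d,(293,251))]))
cv2.imwrite('pics/c4.png',cv2.resize(s['image'][180:240,160:260],(800,480)))
cr=box(262,298,360,360)
H,S=hsv[...,0],hsv[...,1]
for s_ in(s,b):
    h=cv2.cvtColor(s_['image'],cv2.COLOR_BGR2HSV);o=(h[...,1]>120)&(h[...,0]<20)
    for p in([.5498,.2165,.06],[.547,.1047,.06]):
        q=pix(s_,p);v,u=np.mgrid[:384,:512];k=o&(abs(u-q[0])<12)&(abs(v-q[1])<14)
        print(q,k.sum(),ray(s_,u[k].mean(),v[k].mean(),.06))
print(get_obs()['tool_pos'])
E
```

```text
(np.float64(178.80672137395442), np.float64(207.78436717488913)) 30 [0.54975016 0.21651906 0.06      ]
(np.float64(214.29878162137064), np.float64(209.49082480514497)) 28 [0.54697008 0.10474017 0.06      ]
(np.float64(300.3283990354863), np.float64(189.52667635558598)) 22 [0.54334117 0.21505716 0.06      ]
(np.float64(274.86003017105855), np.float64(199.29175061385604)) 18 [0.53701112 0.10298696 0.06      ]
[ 0.52521087 -0.20649254  0.16397603]
```

View pics/c4.png

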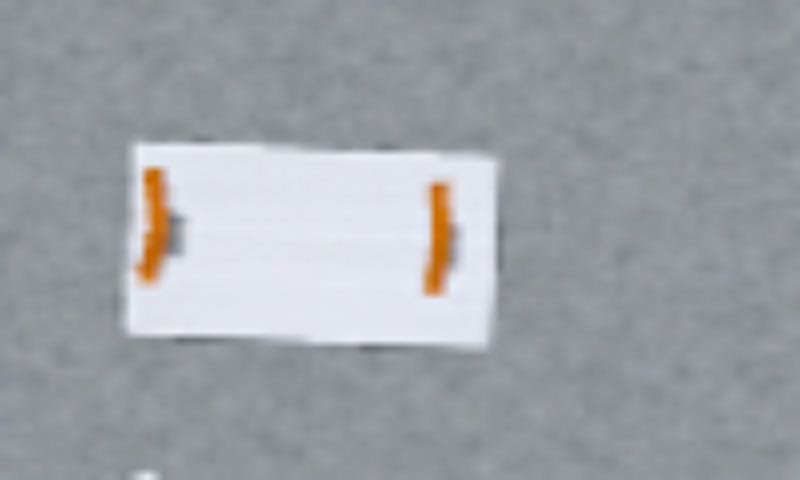

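The crop shows the cradle base corners at (133,145), (497,158), (490,347) and (127,333). The orange notch strips are centred near (153,225) and (437,238).

```bash
python3 - <<'E'
from m import *
P=np.array([ray(s,160+(u+.5)/8-.5,180+(v+.5)/8-.5,.008)[:2] for u,v in((133,145),(497,158),(490,347),(127,333))])
print(P.mean(0));d=(P[0]-P[1]+P[3]-P[2])/2;e=(P[0]-P[3]+P[1]-P[2])/2
print(np.linalg.norm(d),np.linalg.norm(e),-np.degrees(np.arctan2(d[0],d[1])),np.degrees(np.arctan2(e[1],e[0])))
Q=np.array([ray(s,160+(u+.5)/8-.5,180+(v+.5)/8-.5,h)[:2] for u,v,h in((152,170,.069),(148,280,.069),(440,185,.069),(434,293,.069))]);print(Q,(Q[0]+Q[1])/2,(Q[2]+Q[3])/2)
o=get_obs();print(o['tool_pos'],o['ee_rot'],o['width'])
E
```

```text
[0.54749282 0.1603825 ]
0.14856176679774677 0.07726787002613764 -0.8076385946942081 0.1278311624376454
[[0.57094673 0.21668754]
 [0.5277906  0.21644199]
 [0.56767604 0.10382575]
 [0.5252786  0.10479258]] [0.54936867 0.21656477] [0.54647732 0.10430917]
[ 0.52470415 -0.20624616  0.16301452] [-3.13954373e+00 -1.25586537e-03  1.65085901e+00] 0.03934764023254366
```

Emit:
drive_tool([
  [0,0,0,0,0,0.5],
  [0,0,0,0,0,0.48],
  [0.3,0.03,0,0,0,0],
  [0.6,0.04,0,0,0,0],
  [0.7,0.04,0,0,0,0],
  [0.8,0.04,0,0,0,0],
  [0.8,0.04,0,0,0,0],
  [0.8,0.04,0,0,0,0],
  [0.8,0.04,0,0,0,0],
  [0.8,0.04,0,0,0,0],
  [0.8,0.04,0,0,0,0],
  [0.8,0.04,0,0,0,0],
  [0.7,0.02,0,0,0,0],
  [0.6,0,0,0,0,0],
  [0.4,0,0,0,0,0],
  [0.2,0,0,0,0,0],
  [0,0,0,0,0,0],
  [0,0,0,0,0,0],
])

```text
time: 29.38
tool_pos: [0.5483, 0.1563, 0.1646]
ee_rot: [-3.142, 0.001, 1.552]
wrist_force: [-0.3, 1.1, -3.8]
width: 0.0389
finger_force: 30.0
```

Emit:
drive_tool([
  [0.1,0,0.4,0,0,0],
  [0,0,0.6,0,0,0],
  [0,0,0.6,0,0,0],
  [0,0,0.5,0,0,0],
  [0,0,0.2,0,0,0],
  [0,0,0,0,0,0],
  [0,0,0,0,0,0],
])

```text
time: 30.25
tool_pos: [0.5491, 0.1611, 0.0737]
ee_rot: [3.14, -0.0, 1.553]
wrist_force: [0.3, -0.2, -3.1]
width: 0.0394
finger_force: 30.0
```

```bash
python3 - <<'E'
from h import *
s=cam('scene');u,v=pix(s,[.5478,.1604,.07]);u,v=int(u),int(v)
c=s['image'][v-36:v+36,u-48:u+48]
cv2.imwrite('pics/k5.png',cv2.resize(c,None,fx=8,fy=8));print(u,v,get_obs()['tool_pos'])
E
```

```text
287 191 [0.54915056 0.16111773 0.07390053]
```

View pics/k5.png

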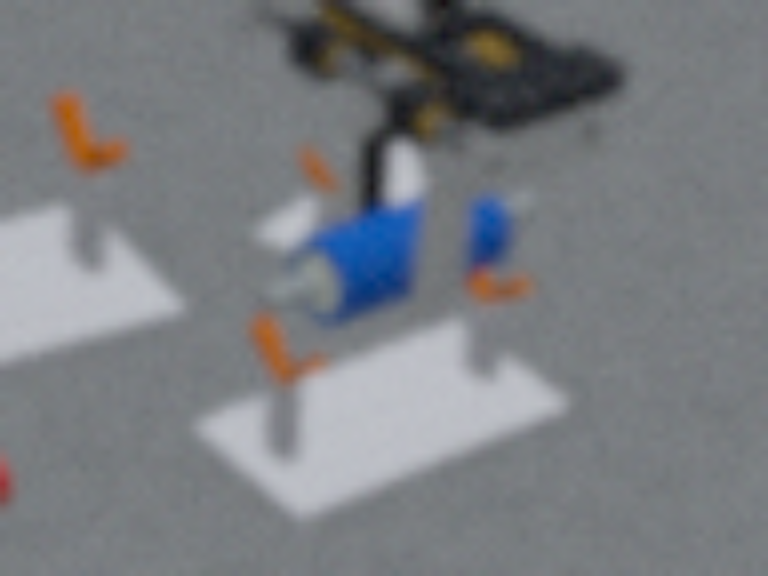

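The roller is held level with its axle ends (280,290) and (525,200) above the notches at (288,375) and (487,297). I'll lower gently.

Emit:
drive_tool([
  [0,0,0.3,0,0,0],
  [0,0,0.25,0,0,0],
  [0,0,0.15,0,0,0],
  [0,0,0.08,0,0,0],
  [0,0,0,0,0,0],
])

```text
time: 30.92
tool_pos: [0.5482, 0.161, 0.0411]
ee_rot: [-3.141, 0.0, 1.553]
wrist_force: [-0.2, -0.7, -4.4]
width: 0.0395
finger_force: 30.0
```

Emit:
drive_tool([
  [0,0,0.05,0,0,0],
  [0,0,0.04,0,0,0],
  [0,0,0,0,0,0],
])

```text
time: 31.3
tool_pos: [0.5488, 0.1611, 0.0399]
ee_rot: [3.14, -0.0, 1.553]
wrist_force: [-4.0, 0.5, 6.0]
width: 0.0392
finger_force: 30.0
```

Emit:
drive_tool([
  [0,-0.02,0.015,0,0,0],
  [0,0,0,0,0,0],
])

```text
time: 31.55
tool_pos: [0.5488, 0.1611, 0.0398]
ee_rot: [3.138, -0.0, 1.553]
wrist_force: [-3.0, -0.9, 5.7]
width: 0.0395
finger_force: 30.0
```

Emit:
drive_tool([
  [0,0,0,0,0,0],
  [0,0,0,0,0,0],
  [0,0,0,0,0,0],
  [0,0,0,0,0,0],
  [0,0,0,0,0,0],
], gripper=0.25)

```text
time: 32.17
tool_pos: [0.5475, 0.161, 0.0371]
ee_rot: [-3.141, 0.0, 1.553]
wrist_force: [0.5, 1.4, -0.2]
width: 0.0704
finger_force: 0.0
```

Emit:
drive_tool([
  [0,0,-0.3,0,0,0],
  [0,0,-0.5,0,0,0],
  [0,0,-0.7,0,0,0],
  [0,0,-0.7,0,0,0],
  [0,0,-0.7,0,0,0],
  [0,0,-0.7,0,0,0],
  [-0.7,-0.7,0,0,0,0],
  [-0.7,-0.7,0,0,0,0],
  [-0.7,-0.7,0,0,0,0],
  [0,0,0,0,0,0],
])

```text
time: 33.42
tool_pos: [0.4611, 0.0775, 0.1827]
ee_rot: [3.139, 0.0, 1.551]
wrist_force: [0.5, -0.6, -0.2]
width: 0.0704
finger_force: 0.0
```

```bash
python3 lev.py; python3 - <<'E'
from h import *
s=cam('scene');c=s['image'][150:270,170:330]
cv2.imwrite('pics/k6.png',cv2.resize(c,None,fx=5,fy=5));print(get_obs()['time'])
W=cloud(s);h=cv2.cvtColor(s['image'],cv2.COLOR_BGR2HSV).astype(int)
m=(abs(h[...,0]-112)<14)&(h[...,1]>130)&(np.linalg.norm(W[...,:2]-[.548,.16],axis=-1)<.09)
P=W[m];print(len(P),np.percentile(P[:,2],98),P.mean(0))
E
```

```text
top 124
[ 0.58504497 -0.14103036  0.00632069] [ 0.69493051 -0.11806597  0.17991854] [ 0.69493051 -0.13061419  0.00632069]
scene 85
[ 0.59013619 -0.14010413  0.14804587] [ 0.67596991 -0.12119202  0.177111  ] [ 0.66976158 -0.13198595  0.17245895]
[0.46260962 0.07874679 0.18236234]
33.575
213 0.4529961193994834 [0.55572929 0.15802142 0.08274239]
```

View pics/k6.png

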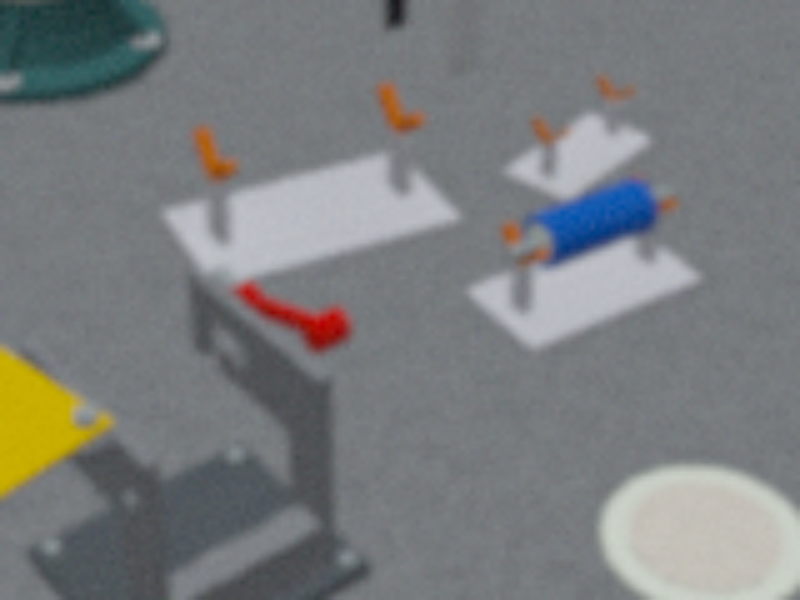

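The roller (595,220) lies in both notches of the right cradle. The lever (325,325) and the cover (left edge) are open, and the gripper is clear, so I'm handing the job in.

```bash
python3 -c "
from bench import close_job
print(close_job())"
```

```text
the job is handed in; nothing more can be done
None
```

The job is handed in: the roller rests in both V notches of the 80 × 150 mm cradle, the cover and lever are fully open, and it took about 34 s of the 72 s allowed; I did not measure the lamp, bottle and spool again at the end, but nothing was moved near them.

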